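# Set the bottle clamp: seat the thumbscrew, back off a quarter turn and hold

### The arm

A 6-joint arm with a two-finger parallel gripper is mounted at the origin on a cart in front of the work surface, level with it; the furniture and walls round the work are solid. World frame = base frame: x ahead of the robot, y to its left, z up, the work surface at z = 0. Lengths are in m, angles in rad, forces in N, time in s.
With the tool pointing down it reaches from about 0.275 to 0.75 m from the base axis. Payload 10.2 kg.
Tool frame: the origin (TCP) lies at the very end of the fingers, on their centre line; the grasp point (between the pads) lies 19 mm behind it; z points along the fingers, y is the direction in which the jaws open and shut (so a half turn about z gives the same grasp; the last joint's range is limited). The gripper opens to 88 mm and grips with 3 to 60 N. Pads are 18 mm wide; open, the fingers measure 123 mm over their backs; the gripper's body (75 mm by 187 mm) begins 45 mm behind the grasp point.
Start: joints at [1.121, 0.313, 1.498, -0, 1.331, -0.223], TCP at [0.118, 0.512, 0.239] pointing down, gripper open.
Joint ranges: [-2.94, 2.94], [-0.97, 2.17], [0.19, 2.56], [-1.23, 4.37], [0.02, 3.11], [-2.88, 2.88]. Speed limits (rad/s): [2.39, 2.39, 3.01, 3.14, 3.14, 3.14].

### API

Orientations are given as [roll, pitch, yaw] about the fixed x, y, z axes, in that order (R = Rz(yaw) Ry(pitch) Rx(roll)).
In Python, from workcell import robot, viewer gives the robot as it stands. The module is installed in compiled form; this text tells all that it offers.
- The arm moves only by the tool jog_arm, never from a script. Its argument "increments" is text: rows parted by semicolons, each of 7 numbers parted by spaces: the turn, a rotation vector about the tool's x, y, z in units of 8 degrees (1.0 is 8 degrees), then the shift along the tool's x, y, z in m, then the opening, from 0 (shut) to 1 (fully open). In form: ax ay az x y z hand; .... A call has 1 to 8 rows; each row shifts and turns the commanded pose from where the row before left it, along the tool's axes as they then stand; what a row does not reach is not made up. A row lasts 1/10 s, in which the tool goes at most 50 mm and 8.59 degrees, less where a joint would pass 70% of its speed; a pose out of reach is approached as far as the arm can. A call is refused whole if a number of a shift passes 0.05 or a number of a turn 1, either way. A call with a gripper value outside its range is refused whole. The fingers move at their own pace and stop on an object; the grip force is fixed at half the most. Time passes only in rows, so rows that do not move let the fingers close. It gives the time, the measured TCP pose, the force and the opening at its end, in the units of the state.
- robot.sense(): the state, without advancing time (a new reading comes with each control period).
- viewer.snapshot(name): name is "scene" or "top" or "wrist"; returns a dict with "img" (480x640x3 uint8, red, green, blue), "intrinsics" (3x3 intrinsics, pixels), "R" (3x3) and "t" (3): a world point X has camera coordinates R X + t; the wrist camera has in their place "hand_eye" (4x4, takes a point from camera to tool coordinates, whose origin is the TCP and whose axes are the flange's). Camera axes: x right, y down, z forward; pixel columns grow to the right and rows downward; lengths in m; the calibration is good to about 2 mm. A picture is of the moment at which its call begins: read the wrist's pose just before it. There is no depth.
- robot.job_done(): hands the job in, once; it reports no verdict.
The state is a dict: "time_s": time; "joint_positions": joint angles; "joint_velocities": joint speeds; "joint_efforts": joint torques, N m; "position": TCP position; "orientation": TCP orientation; "wrist_force": force on the tool from outside, world axes, zero at the start; "moment": the same for the moment, N m; "gripper_width": finger opening in m.
Only numpy, scipy, OpenCV 4.12 (cv2) and the standard library are available. Lean on these libraries where they do the work, as an engineer would, in place of code of your own. Each camera call takes 0.05 s, during which the arm holds its last target. There are 200 camera calls.

### The job

Stand the amber bottle with the black cap upright on the clamp's little raised pedestal and let go of it. Then turn the clamp's thumbscrew clockwise until it seats, back it off a quarter turn from there, and finish still holding the thumbscrew at that setting (I will lock it while you hold it). The bottle must stay standing on the pedestal; do not disturb the other things on the bench.

Things in the scene. Friction and masses are not known exactly. Their poses are not given: they have to be found in the camera images.
- amber_bottle_mid (a point): centre of the loose amber bottle with a black cap (blue and white label), half-way up: 39 mm above its underside. Bottle 78 mm tall, body 48 mm in diameter and straight up to about 50 mm above the underside; above it a shoulder to a cap 32 mm in diameter. About 0.08 kg. z axis up along the bottle. It starts upright on the bench
- pedestal_top (a point): centre of the top of the clamp's pedestal, a round black rubber pad 32 mm in diameter, 45 mm above the bench. Its x axis points along the jaw travel, away from the thumbscrew; z up. V-shaped black jaws stand at both sides along x, 47 to 67 mm above the bench: a bottle on the centre has 6 mm of play to the fixed jaw (+x) and 5 to 8 mm to the moving jaw (-x) at the start
- wing_grip (a point): middle of the thumbscrew's black flat wing, on the screw's vertical axis, 108 mm above the bench. The wing is 36 mm long along this point's x, 11 mm thick along its y (grip it there) and reaches from 92 to 122 mm above the bench; below it a 10 mm spindle down to the housing's fittings at 69 mm. White stroke on top at the +x end. z up. It neither rises nor sinks when turned
- clamp_screw (a joint): angle of the thumbscrew in rad; grows when turned clockwise seen from above (tightening). It stops dead (seats) at 3.6, with the moving jaw closed on the bottle; starts between 0.8 and 1.4; lower stop at 0. Moves the jaw 5 mm per rad, which slides the bottle a few mm along the pedestal into the fixed jaw. Takes about 0.05 N m and stays where it is left
- amber_bottle: the same amber bottle, origin at the centre of its underside. Keep the arm clear of the fixed monitor behind and to the left (its screen runs from x = 0.61, y = 0.31 to x = 0.50, y = 0.84, from 0.16 to 0.49 m above the bench), of the tall analyser (y below 0.02) and of a stiff mains cable that arches up to 0.10 m at x = 0.37 to 0.44, y = 0.08 to 0.20
- yellow_cap_bottle: white bottle with a yellow cap, 54 mm in diameter, 92 mm tall, loose, origin at the centre of its underside; leave alone
- red_cap_bottle: white bottle with a red cap, 60 mm in diameter, 105 mm tall, loose, origin at the centre of its underside; leave alone
- dropper: amber dropper bottle with a black rubber bulb, 33 mm in diameter, 102 mm tall, loose; leave alone
- bottle_clamp: the clamp, fixed to the bench, lying differently each time: grey base plate 188 x 80 mm on short feet, its top 21 mm above the bench; origin on the bench, x along the jaw travel. The pedestal stands at x = +50 mm; the thumbscrew's axis at x = -60 mm, on a blue housing 48 x 56 mm
Not all that is in view belongs to the job. What is shaped like the amber_bottle but green or purple is not meant.

How it is judged:
On the way, in this order (a step that is already met when the one before it is completed fails the run):
1. the amber bottle stands upright on the pedestal, let go (horizontal distance between amber_bottle_mid and pedestal_top below 0.012 m and z of amber_bottle in the frame of pedestal_top between -0.004 and 0.004 m and angle between amber_bottle's own z axis and vertical below 0.1 rad and linear speed of amber_bottle below 0.02 m/s and contact force between the fingers and amber_bottle below 0.1 N), for 0.2 s.
2. the thumbscrew is turned clockwise until it seats, with the bottle in the clamp (value of joint clamp_screw above 3.5 rad and horizontal distance between amber_bottle_mid and pedestal_top below 0.012 m and angle between amber_bottle's own z axis and vertical below 0.1 rad), for 0.1 s.
At the end, for the whole second after the job is handed in: The thumbscrew stands still a quarter turn back from its seat (2.03 rad, within 0.26 rad or 15 degrees) with the fingers gripping its wing with more than 1 N, and the amber bottle stands upright (within 0.1 rad) and at rest on the pedestal, within 12 mm of its centre, untouched by the fingers (all of step 1 and value of joint clamp_screw between 1.77 and 2.29 rad and velocity of joint clamp_screw between -0.05 and 0.05 rad/s and contact force between the fingers and clamp_screw above 1 N); the arm keeps its last pose, push and grip.
It fails at once if another thing on the bench is moved by more than 20 mm (distance of any of yellow_cap_bottle, red_cap_bottle, dropper from where it was at the start of the episode above 0.02 m).
It also fails if it takes over 67 s, if anything falls off the work surface, if the arm or the gripper's body presses on something with over 40 N, if the wrist force passes 120 N, or if a joint passes its speed limit or range.

## Working session

There is one attempt and no reset: what is moved stays moved. The work goes in short steps, Python scripts to look and compute and a tool call to move; the robot and the scene stay as the last step left them, time stands still between calls to the robot, and variables do not carry over. Pictures are saved under pics/ and viewed, about 8 in all and at most 12, crops included, and the job is handed in when it is done.

Besides the shell and the picture viewer there is one more tool, called after "Call:" as name(argument=value, ...), one argument or row to a line, values as JSON. jog_arm: Moves the arm, as the interface text tells. Its arguments: {"type":"object","properties":{"increments":{"type":"string"}},"required":["increments"]}

```bash
mkdir -p pics; python3 - <<'E'
from workcell import robot, viewer
import cv2,pickle
s=robot.sense(); print({k:s[k] for k in("time_s","position","orientation","gripper_width","joint_positions")})
for n in("scene","top"):
    v=viewer.snapshot(n); pickle.dump(v,open(n+'.pkl','wb')); cv2.imwrite(f'pics/{n}0.png',v['img'][:,:,::-1])
    print(n,v['R'].round(3).tolist(),v['t'],v['intrinsics'])
E
```

```text
{'time_s': 0.0, 'position': array([0.11798002, 0.51132368, 0.23817328]), 'orientation': array([-3.14035304e+00, -2.86138344e-04,  2.91474211e+00]), 'gripper_width': 0.08815645105711452, 'joint_positions': array([ 1.12054682e+00,  3.13441193e-01,  1.49841662e+00,  4.52724500e-06,
        1.33100704e+00, -2.23400216e-01])}
scene [[0.612, -0.791, -0.018], [-0.561, -0.418, -0.714], [0.557, 0.447, -0.699]] [-0.05767256  0.44596274  0.54598178] [[530.75402695   0.         330.47152064]
 [  0.         530.75402695 239.89630989]
 [  0.           0.           1.        ]]
top [[0.036, -0.999, 0.001], [-0.976, -0.035, -0.216], [0.216, 0.007, -0.976]] [0.27539214 0.48546428 0.8560785 ] [[479.61534561   0.         327.63068394]
 [  0.         479.61534561 235.10806718]
 [  0.           0.           1.        ]]
```

View pics/scene0.png

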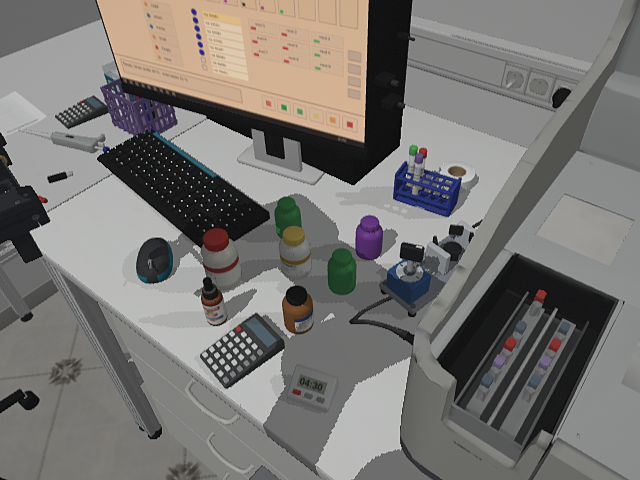

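View pics/top0.png

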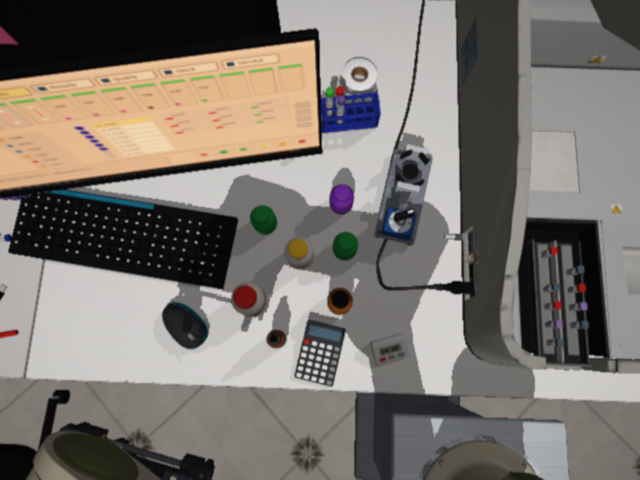

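Scene view: the amber bottle's cap is at (297,295), the clamp's wing at (412,252) and its pedestal near (450,240). Top view: the amber bottle is at (340,300), the wing at (403,217), the pedestal at (411,168). Next I'll enlarge the clamp area.

```bash
cat > h.py <<'E'
import numpy as np,pickle,cv2
def load(n): return pickle.load(open(n+'.pkl','rb'))
def ray(v,px):
    d=np.linalg.inv(v['intrinsics'])@np.array([px[0],px[1],1.]); R=np.array(v['R']); return -R.T@np.array(v['t']), R.T@d
def onplane(v,px,z):
    c,d=ray(v,px); return c+d*(z-c[2])/d[2]
def proj(v,X):
    p=v['intrinsics']@(np.array(v['R'])@np.array(X)+np.array(v['t'])); return p[:2]/p[2]
def two(v1,p1,v2,p2):
    (a,d),(b,e)=ray(v1,p1),ray(v2,p2); s=np.linalg.lstsq(np.c_[d,-e],b-a,rcond=None)[0]
    P,Q=a+s[0]*d,b+s[1]*e; return (P+Q)/2,np.linalg.norm(P-Q)
E
python3 - <<'E'
from h import *
t,s=load('top'),load('scene')
a=cv2.resize(t['img'][130:260,350:450],None,fx=4.5,fy=4.5,interpolation=cv2.INTER_CUBIC)[:585]
b=cv2.resize(s['img'][215:325,370:490],None,fx=3.3,fy=3.3,interpolation=cv2.INTER_CUBIC)[:585]
c=np.zeros((585,a.shape[1]+346,3),np.uint8); c[:a.shape[0],:450]=a; b=b[:,:346]; c[:b.shape[0],450:450+b.shape[1]]=b
# amber bottle crop beneath
d=cv2.resize(t['img'][270:330,310:370],None,fx=3.6,fy=3.6); c[365:365+216,450:666]=d
cv2.imwrite('pics/crop1.png',c[:,:,::-1])
# cap of amber: dark pixels
for v,box in((t,(320,280,365,320)),(s,(278,282,318,312))):
    g=v['img'][box[1]:box[3],box[0]:box[2]].max(2)<45
    n,l,st,ce=cv2.connectedComponentsWithStats(g.astype(np.uint8)); 
    for i in range(1,n):
        if st[i,4]>25: print(st[i],ce[i]+box[:2])
print(onplane(t,(340,299),.078))
E
```

```text
[ 11  10  19  18 252] [339.71428571 298.58730159]
[  8   4  22  20 341] [296.26099707 295.34897361]
[0.35347022 0.2661892  0.078     ]
```

View pics/crop1.png

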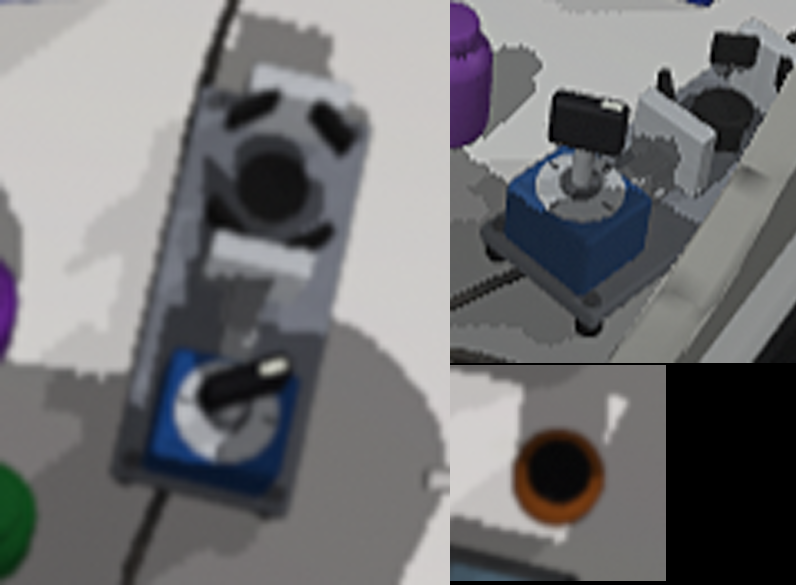

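Crop: pedestal pad centre at crop (272,187). The wing runs from (205,395) to (290,365), with the white stroke at the right end. The plate corners are near (205,90), (370,115), (290,512) and (115,475).

```bash
python3 - <<'E'
from h import *
t,s=load('top'),load('scene')
c=lambda x,y:(350+x/4.5-.4,130+y/4.5-.4)
ped=onplane(t,c(272,187),.045); w0=onplane(t,c(205,397),.122); w1=onplane(t,c(290,366),.122)
w=(w0+w1)/2; print('ped',ped,'wing',w,'len',np.linalg.norm(w1-w0),'dist',np.linalg.norm((ped-w)[:2]),'wingang',np.degrees(np.arctan2(*(w1-w0)[1::-1])))
print('axis ang',np.degrees(np.arctan2(*(ped-w)[1::-1])))
P=[onplane(t,c(*q),.021) for q in((205,92),(368,115),(290,515),(115,478))]
for q in P: print(q)
print('lens',[np.linalg.norm(P[i]-P[i-3]) for i in range(4)], 'ctr',np.mean(P,0), [np.degrees(np.arctan2(*(a-b)[1::-1])) for a,b in((P[0],P[3]),(P[1],P[2]))])
# scene-based: pedestal at crop(720,108), wing top face
sc=lambda x,y:(370+(x-450)/3.3,215+y/3.3)
print('ped scene',onplane(s,sc(720,105),.045),'wing 2view',two(s,sc(590,124),t,c(250,388)))
print('cap 2view',two(s,(296.3,292),t,(340.2,298.6)),onplane(t,(340.2,298.8),.078))
# body circle amber in top
for v,b in((t,(310,270,370,330)),):
    im=v['img'][b[1]:b[3],b[0]:b[2]].astype(int); m=((im[...,0]-im[...,2]>40)|(im.max(2)<45))&((im[...,0]>60)|(im.max(2)<45))
    n,l,st,ce=cv2.connectedComponentsWithStats(m.astype(np.uint8)); i=1+st[1:,4].argmax(); print(st[i],ce[i]+b[:2])
for n,X in(('ped',ped),('wing',w)): print(n,proj(s,X))
E
```

```text
ped [0.61192113 0.13504911 0.045     ] wing [0.50233538 0.15772357 0.122     ] len 0.0360549372253387 dist 0.11190696373222854 wingang -67.51287552272218
axis ang -11.690141052005997
[0.66533975 0.16136828 0.021     ]
[0.65689671 0.08746615 0.021     ]
[0.47053866 0.12336009 0.021     ]
[0.48426355 0.19962879 0.021     ]
lens [np.float64(0.07438286228785475), np.float64(0.18978328940375003), np.float64(0.07749378785481663), np.float64(0.18507419412081777)] ctr [0.56925967 0.14295583 0.021     ] [np.float64(-11.930829025926062), np.float64(-10.902086850466098)]
ped scene [0.6146293  0.13597233 0.045     ] wing 2view (array([0.50314539, 0.15459316, 0.11089245]), np.float64(0.001138154542306054))
cap 2view (array([0.35443733, 0.26558267, 0.07943235]), np.float64(0.0009513880789962323)) [0.35383905 0.26584231 0.078     ]
[ 18  20  25  24 439] [339.6332574  301.76993166]
ped [451.536271   247.93704845]
wing [410.67673869 247.03991524]
```

Call:
jog_arm(
  increments="0 0 -0.81 0 0 0 1;0 0 -0.81 0 0 0 1;0 0 0 -0.03 -0.03 0 1;0 0 0 -0.03 -0.03 0 1;0 0 0 -0.03 -0.03 0 1;0 0 0 -0.03 -0.03 0 1;0 0 0 -0.03 -0.03 0 1;0 0 0 -0.03 -0.03 0 1",
)

```text
time_s: 0.9
position: [0.2988, 0.33, 0.2386]
orientation: [-3.141, -0.0, 3.141]
wrist_force: [0.7, 1.0, -0.5]
gripper_width: 0.0881
```

Call:
jog_arm(
  increments="0 0 0 -0.028 -0.032 0.01 1;0 0 0 -0.028 -0.033 0.01 1;0 0 0 0 0 0.02 1;0 0 0 0 0 0.02 1;0 0 0 0 0 0 1;0 0 0 0 0 0 1;0 0 0 0 0 0 1",
)

```text
time_s: 1.6
position: [0.3542, 0.2668, 0.1797]
orientation: [3.141, 0.001, 3.142]
wrist_force: [0.6, 0.3, -0.2]
gripper_width: 0.088
```

```bash
cat >> h.py <<'E'
from scipy.spatial.transform import Rotation as Ro
def wrist(name):
    from workcell import robot,viewer
    s=robot.sense(); v=dict(viewer.snapshot('wrist')); T=np.eye(4); T[:3,:3]=Ro.from_euler('xyz',s['orientation']).as_matrix(); T[:3,3]=s['position']
    W=np.linalg.inv(T@np.array(v['hand_eye'])); v['R'],v['t']=W[:3,:3],W[:3,3]
    pickle.dump(v,open(name+'.pkl','wb')); cv2.imwrite(f'pics/{name}.png',v['img'][:,:,::-1])
    print('t',s['time_s'],'pos',s['position'].round(4),'ori',s['orientation'].round(4),'M',s['moment'].round(3)); return v
E
python3 - <<'E'
from h import *
v=wrist('w1'); print(v['hand_eye'].round(3).tolist(),v['intrinsics'])
print(proj(v,(.354,.266,.078)),proj(v,(.612,.135,.045)),proj(v,(.5025,.1575,.122)))
E
```

```text
t 1.6 pos [0.3542 0.2668 0.1797] ori [3.1410e+00 1.4000e-03 3.1416e+00] M [-0.019 -0.031  0.03 ]
[[-0.0, -0.966, -0.258, 0.065], [1.0, -0.0, 0.0, -0.0], [-0.0, -0.258, 0.966, -0.145], [0.0, 0.0, 0.0, 1.0]] [[432.83046177   0.         319.12174601]
 [  0.         432.83046177 235.59267569]
 [  0.           0.           1.        ]]
[318.3537111  233.10153228] [158.192993   528.47639194] [131.16662966 500.34184316]
```

View pics/w1.png

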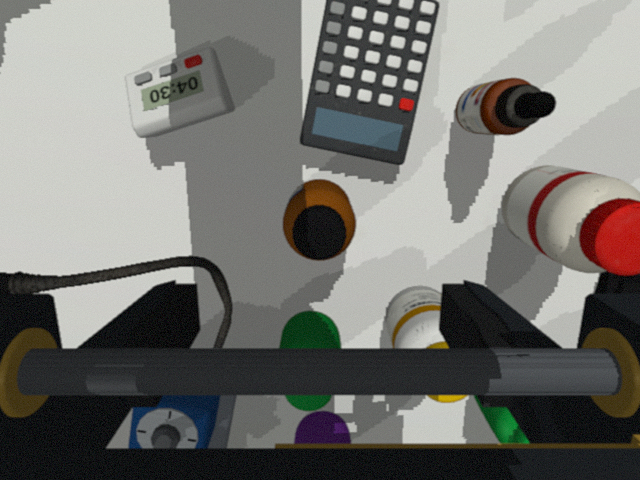

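The cap is at (319.5,232) against a prediction of (318.4,233.1), so the bottle position is confirmed to within 1 mm. The path down is clear, so I'll descend and grip.

Call:
jog_arm(
  increments="0 0 0 0 0 0.04 1;0 0 0 0 0 0.04 1;0 0 0 0 0 0.04 1;0 0 0 0 0 0.034 1;0 0 0 0 0 0 1;0 0 0 0 0 0 0.4;0 0 0 0 0 0 0.3;0 0 0 0 0 0 0.3",
)

```text
time_s: 2.45
position: [0.3548, 0.2669, 0.0264]
orientation: [3.14, 0.003, 3.141]
wrist_force: [0.2, -0.9, -0.1]
gripper_width: 0.0667
```

Call:
jog_arm(
  increments="0 0 0 0 0 0 0.3;0 0 0 0 0 0 0.3;0 0 0 0 0 0 0.3;0 0 0 0 0 0 0.3",
)

```text
time_s: 2.85
position: [0.3541, 0.2666, 0.0252]
orientation: [3.141, 0.001, 3.141]
wrist_force: [-2.2, -0.5, 6.7]
gripper_width: 0.0464
```

Call:
jog_arm(
  increments="0 0 0 0 0 0 0.3;0 0 0 0 0 -0.01 0.3;0 0 0 0 0 -0.03 0.3;0 0 0 0 0 -0.04 0.3;0 0 0 0 0 -0.04 0.3;0 0 0 0 0 -0.034 0.3;0 0 0 0 0 0 0.3;0 0 0 0 0 0 0.3",
)

```text
time_s: 3.65
position: [0.3537, 0.2663, 0.1788]
orientation: [3.141, 0.0, 3.141]
wrist_force: [0.2, 0.3, -1.5]
gripper_width: 0.0467
```

```bash
python3 - <<'E'
from h import *
from workcell import viewer
v=wrist('w2'); s=viewer.snapshot('scene'); pickle.dump(s,open('scene2.pkl','wb'))
a=v['img'][100:400,180:460]; b=cv2.resize(s['img'][180:330,230:370],None,fx=2.5,fy=2.5,interpolation=cv2.INTER_CUBIC)
c=np.zeros((375,640,3),np.uint8); c[:300,:280]=a; c[:375,290:640]=b; cv2.imwrite('pics/c2.png',c[:,:,::-1])
E
```

```text
t 3.65 pos [0.3537 0.2663 0.1788] ori [3.1414e+00 5.0000e-04 3.1410e+00] M [ 0.034 -0.029  0.055]
```

View pics/c2.png

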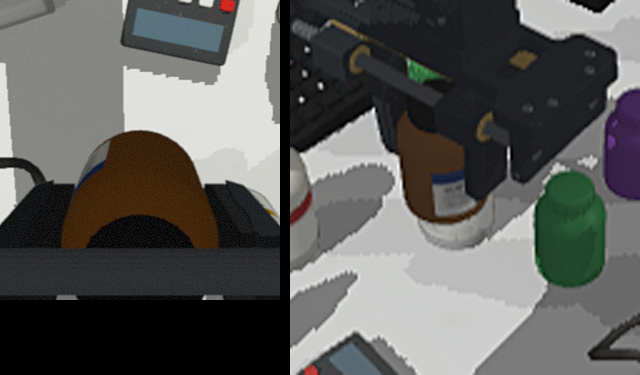

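The bottle is held upright. I'll carry it over the clamp and turn the camera to the +x side so I can measure the pedestal.

Call:
jog_arm(
  increments="0 0 0 -0.03 -0.02 -0.01 0.3;0 0 0 -0.03 -0.02 -0.01 0.3;0 0 0 -0.03 -0.02 0 0.3;0 0 0 -0.03 -0.02 0 0.3;0 0 0 -0.026 -0.026 0 0.3;0 0 1 0 0 0 0.3;0 0 1 0 0 0 0.3;0 0 1 0 0 0 0.3",
)

```text
time_s: 4.55
position: [0.4994, 0.16, 0.1969]
orientation: [-3.14, -0.003, 2.716]
wrist_force: [-0.9, 0.4, -0.5]
gripper_width: 0.0462
```

Call:
jog_arm(
  increments="0 0 1 0 0 0 0.3;0 0 1 0 0 0 0.3;0 0 1 0 0 0 0.3;0 0 1 0 0 0 0.3;0 0 1 0 0 0 0.3;0 0 1 0 0 0 0.3;0 0 1 0 0 0 0.3;0 0 1 0 0 0 0.3",
)

```text
time_s: 5.35
position: [0.4993, 0.1602, 0.197]
orientation: [-3.138, 0.0, 1.599]
wrist_force: [-0.8, 0.4, -0.3]
gripper_width: 0.0465
```

Call:
jog_arm(
  increments="0 0 1 0 0 0 0.3;0 0 1 0 0 0 0.3;0 0 1 0 0 0 0.3;0 0 1 0 0 0 0.3;0 0 1 0 0 0 0.3;0 0 1 0 0 0 0.3;0 0 1 0 0 0 0.3;0 0 1 0 0 0 0.3",
)

```text
time_s: 6.15
position: [0.4993, 0.1602, 0.197]
orientation: [-3.14, 0.003, 0.482]
wrist_force: [0.0, -1.3, -1.3]
gripper_width: 0.0465
```

Call:
jog_arm(
  increments="0 0 1 0 0 0 0.3;0 0 1 0 0 0 0.3;0 0 1 0 0 0 0.3;0 0 0.5 0 0 0 0.3;0 0 0 0 0 0 0.3;0 0 0 0 0 0 0.3",
)

```text
time_s: 6.75
position: [0.4995, 0.1603, 0.1978]
orientation: [3.141, 0.002, 0.001]
wrist_force: [0.4, -0.4, -1.4]
gripper_width: 0.0464
```

```bash
python3 - <<'E'
from h import *
v=wrist('w3'); print(proj(v,(.612,.135,.045)),proj(v,(.5025,.1575,.122)))
E
```

```text
t 6.75 pos [0.4995 0.1603 0.1978] ori [3.1414e+00 1.9000e-03 1.4000e-03] M [ 0.021  0.178 -0.042]
[358.39760419  46.5440994 ] [323.63836398 245.18767312]
```

View pics/w3.png

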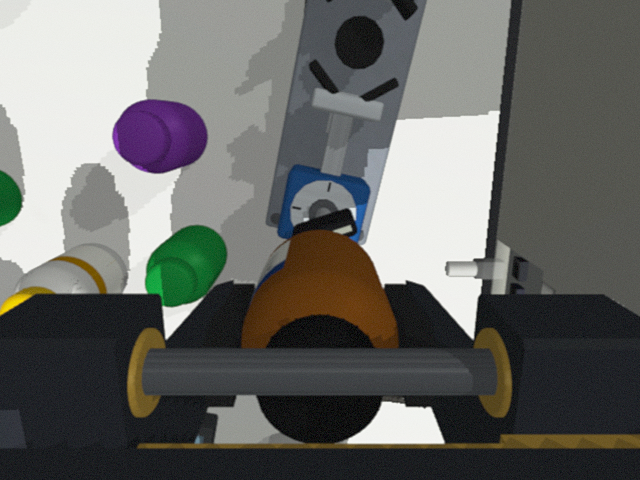

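The pedestal disc is at about (359,42), 4 px off the prediction. The moving jaw is below it, and the cap is at about (320,378).

```bash
python3 - <<'E'
from h import *
v=load('w3'); im=v['img']
b=(325,10,392,76); g=(im[b[1]:b[3],b[0]:b[2]].max(2)<50).astype(np.uint8)
n,l,st,ce=cv2.connectedComponentsWithStats(g)
for i in range(1,n):
    if st[i,4]>200:
        cs,_=cv2.findContours((l==i).astype(np.uint8),0,1); e=cv2.fitEllipse(max(cs,key=len)); p=np.array(e[0])+b[:2]; print(st[i],ce[i]+b[:2],e); P=onplane(v,p,.045); print(P)
for r in(15.9,): print('px size 32mm', np.linalg.norm(proj(v,P+[0,.016,0])-proj(v,P-[0,.016,0])))
# cap outline in w3: dark below amber
from numpy import array
pos=array([.4995,.1603,.1978])
for z in(.0525,): print('cap top ctr pred',proj(v,pos+[0,0,z]),proj(v,pos+[.016,0,z]),proj(v,pos+[-.016,0,z]), proj(v,pos+[0,.016,z]))
d=P[:2]-pos[:2]; print('delta',d)
E
```

```text
[  10    6   49   53 2003] [358.71492761  42.01497753] ((33.724578857421875, 32.01458740234375), (47.1334114074707, 52.234012603759766), 10.208868026733398)
[0.61466998 0.13485787 0.045     ]
px size 32mm 50.329372347237594
cap top ctr pred [317.49960751 402.26020652] [317.52292494 343.51837274] [317.47802583 456.6292886 ] [252.39426747 402.18935755]
delta [ 0.11516998 -0.02544213]
```

Call:
jog_arm(
  increments="0 0 0 0.028 0.006 0 0.3;0 0 0 0.028 0.006 0 0.3;0 0 0 0.028 0.006 0 0.3;0 0 0 0.0295 0.007 0 0.3;0 0 0 0 0 0.03 0.3;0 0 0 0 0 0.03 0.3;0 0 0 0 0 0.03 0.3;0 0 0 0 0 0 0.3",
)

```text
time_s: 7.6
position: [0.6112, 0.1351, 0.1044]
orientation: [3.141, 0.008, 0.0]
wrist_force: [-0.0, -0.3, -0.4]
gripper_width: 0.0462
```

Call:
jog_arm(
  increments="0 0 0 0 0 0 0.3;0 0 0 0 0 0 0.3",
)

```text
time_s: 7.8
position: [0.6142, 0.1353, 0.1107]
orientation: [-3.141, -0.003, -0.0]
wrist_force: [0.2, 0.2, -0.6]
gripper_width: 0.0461
```

```bash
python3 - <<'E'
from h import *
from workcell import viewer
v=wrist('w4'); s=viewer.snapshot('scene'); t=viewer.snapshot('top')
for n,q in(('scene4',s),('top4',t)): pickle.dump(q,open(n+'.pkl','wb'))
a=cv2.resize(s['img'][170:310,380:500],None,fx=3.3,fy=3.3,interpolation=cv2.INTER_CUBIC)
b=cv2.resize(t['img'][110:250,350:450],None,fx=3.3,fy=3.3,interpolation=cv2.INTER_CUBIC)
c=np.zeros((470,800,3),np.uint8); c[:462,:396]=a; c[:462,400:730]=b; cv2.imwrite('pics/c4.png',c[:,:,::-1])
# axis of bottle, predicted by TCP, in scene crop
p=np.array([.6147,.135,0])
for z in(.083,.045): print(z,(proj(s,p+[0,0,z])-[380,170])*3.3)
E
```

```text
t 7.8 pos [0.6142 0.1353 0.1107] ori [-3.1415e+00 -3.0000e-03 -1.0000e-04] M [-0.015  0.145  0.01 ]
0.083 [249.36268697 201.54433578]
0.045 [238.7231527  254.20930789]
```

View pics/c4.png

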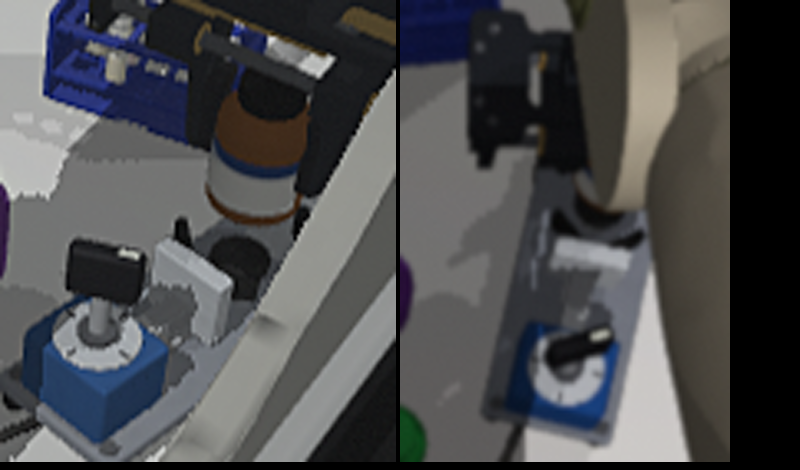

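In the scene crop the bottle hangs upright, with its edges at x = 208 and 301, so it is about 3 mm further +x than the TCP. The pedestal is at (239,257), where predicted. I'll correct x by -3 mm and lower gently.

Call:
jog_arm(
  increments="0 0 0 -0.003 0 0.005 0.3;0 0 0 0 0 0.01 0.3;0 0 0 0 0 0.01 0.3;0 0 0 0 0 0.005 0.3;0 0 0 0 0 0 0.3;0 0 0 0 0 0 0.3;0 0 0 0 0 0 0.3",
)

```text
time_s: 8.65
position: [0.6106, 0.1353, 0.0791]
orientation: [-3.142, -0.001, -0.001]
wrist_force: [0.6, 0.1, -0.7]
gripper_width: 0.0461
```

Call:
jog_arm(
  increments="0 0 0 0.0005 0 0.002 0.3;0 0 0 0 0 0.002 0.3;0 0 0 0 0 0.002 0.3;0 0 0 0 0 0.001 0.3;0 0 0 0 0 0 0.3;0 0 0 0 0 0 0.3;0 0 0 0 0 0 0.3;0 0 0 0 0 0 0.3",
)

```text
time_s: 9.45
position: [0.6109, 0.1352, 0.0718]
orientation: [3.142, -0.0, -0.001]
wrist_force: [-0.1, -0.1, 0.2]
gripper_width: 0.0462
```

Call:
jog_arm(
  increments="0 0 0 0 0 0.001 0.3;0 0 0 0 0 0 0.3;0 0 0 0 0 0 0.3;0 0 0 0 0 0 0.3",
)

```text
time_s: 9.85
position: [0.6109, 0.1352, 0.0707]
orientation: [3.142, -0.0, -0.001]
wrist_force: [-0.2, -0.2, -2.3]
gripper_width: 0.0468
```

Call:
jog_arm(
  increments="0 0 0 0 0 0 0.6;0 0 0 0 0 0 0.75;0 0 0 0 0 0 0.85;0 0 0 0 0 0 0.9;0 0 0 0 0 0 0.9;0 0 0 0 0 0 0.9",
)

```text
time_s: 10.45
position: [0.6108, 0.1353, 0.0707]
orientation: [-3.142, -0.0, -0.001]
wrist_force: [-0.0, 1.3, 0.1]
gripper_width: 0.0792
```

Call:
jog_arm(
  increments="0 0 0 0 0 -0.01 0.9;0 0 0 0 0 -0.03 0.9;0 0 0 0 0 -0.04 0.9;0 0 0 0 0 -0.04 0.9;0 0 0 -0.05 0 0 0.9;0 0 0 -0.05 0 0 0.9;0 0 0 -0.02 0 0 0.9;0 0 0 0 0 0 0.9",
)

```text
time_s: 11.25
position: [0.4893, 0.1356, 0.192]
orientation: [-3.142, -0.001, 0.0]
wrist_force: [1.2, 0.0, 0.7]
gripper_width: 0.0794
```

Call:
jog_arm(
  increments="0 0 0 0 0 0 0.9;0 0 0 0 0 0 0.9",
)

```text
time_s: 11.45
position: [0.4921, 0.1352, 0.1909]
orientation: [-3.142, -0.001, -0.001]
wrist_force: [0.4, -0.5, -1.2]
gripper_width: 0.0791
```

```bash
python3 - <<'E'
from h import *
from workcell import viewer
v=wrist('w5'); s=viewer.snapshot('scene'); pickle.dump(s,open('scene5.pkl','wb'))
b=cv2.resize(s['img'][180:310,380:490],None,fx=3,fy=3,interpolation=cv2.INTER_CUBIC)
c=np.zeros((480,760,3),np.uint8); c[:,:420]=v['img'][:,140:560]; c[:390,425:755]=b; cv2.imwrite('pics/c5.png',c[:,:,::-1])
print(proj(v,(.6147,.135,.123)),proj(v,(.5025,.1575,.122)), 'crop offset 140')
E
```

```text
t 11.45 pos [0.4921 0.1352 0.1909] ori [-3.1416e+00 -9.0000e-04 -9.0000e-04] M [-0.019  0.172 -0.032]
[318.40807144  -9.35821468] [274.70730351 235.22863237] crop offset 140
```

View pics/c5.png

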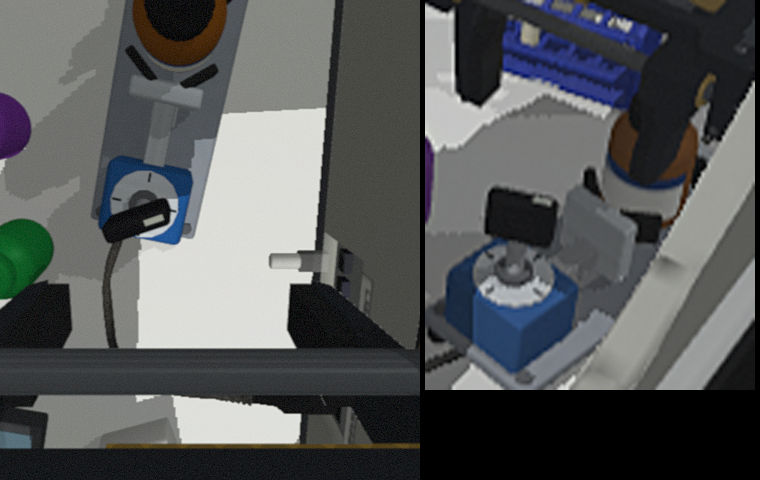

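The bottle stands on the pedestal between the jaws (wrist crop around (180,20)). The wing's top face is at crop (137,221). I'll measure both more precisely.

```bash
python3 - <<'E'
from h import *
v=load('w5'); im=v['img']; s=load('scene5')
b=(236,190,318,250); sub=im[b[1]:b[3],b[0]:b[2]].astype(int)
g=((sub.max(2)<42)).astype(np.uint8)
n,l,st,ce=cv2.connectedComponentsWithStats(g); i=1+st[1:,4].argmax(); m=(l==i).astype(np.uint8)
h=cv2.convexHull(max(cv2.findContours(m,0,1)[0],key=len)); r=cv2.minAreaRect(h); bp=cv2.boxPoints(r)+b[:2]; print(st[i],r,bp.tolist())
print('box on z=.122',[onplane(v,p,.122).round(4)[:2].tolist() for p in bp])
# blue housing top ring: white/grey dial ellipse
hsv=cv2.cvtColor(im,cv2.COLOR_RGB2HSV); bl=((hsv[...,0]>100)&(hsv[...,0]<125)&(hsv[...,1]>120)).astype(np.uint8); bl[:,:220]=0; bl[:,340:]=0; bl[:130]=0; bl[260:]=0
cs=max(cv2.findContours(bl,0,1)[0],key=cv2.contourArea); r2=cv2.minAreaRect(cs); print('blue box',r2,onplane(v,r2[0],.067),[onplane(v,p,.067).round(4)[:2].tolist() for p in cv2.boxPoints(r2)])
for x in(.608,.612,.6147,.618):
    c=np.array([x,.135]); print(x,'cap low near',proj(v,(x-.016,.135,.107)),'bottom near',proj(v,(x-.024,.135,.045)),'shoulder near',proj(v,(x-.024,.135,.095)))
crop=cv2.resize(im[:260,215:345],None,fx=3,fy=3,interpolation=cv2.INTER_CUBIC)[:600]
s2=cv2.resize(s['img'][215:300,395:470],None,fx=5,fy=5,interpolation=cv2.INTER_CUBIC)
# label plane crop: wing only x6
w=cv2.resize(im[180:260,230:330],None,fx=4,fy=4,interpolation=cv2.INTER_CUBIC)
c=np.zeros((600,800,3),np.uint8); c[:,:390]=crop[180:,:][:600] if False else crop[:600]; c[:320,395:795]=w; cv2.imwrite('pics/c6.png',c[:,:,::-1])
E
```

```text
[   6    9   69   46 1576] ((40.19908905029297, 30.471498489379883), (28.906761169433594, 70.62911987304688), 67.10945129394531) [[238.0436053276062, 220.89270401000977], [303.1106491088867, 193.41995239257812], [314.35457611083984, 220.05029296875], [249.28752899169922, 247.52304458618164]]
box on z=.122 [[0.51, 0.1759], [0.524, 0.1428], [0.5104, 0.1372], [0.496, 0.1708]]
blue box ((284.49798583984375, 199.00936889648438), (86.3860092163086, 76.28496551513672), 12.171459197998047) [0.51161851 0.15656291 0.067     ] [[0.4934, 0.1891], [0.5403, 0.1769], [0.5292, 0.1251], [0.4813, 0.1351]]
0.608 cap low near [318.53261743  51.44519033] bottom near [318.68995209  80.329617  ] shoulder near [318.5871079   71.48363038]
0.612 cap low near [318.52099125  42.65886488] bottom near [318.68154196  73.63942986] shoulder near [318.57643065  63.31908862]
0.6147 cap low near [318.51308026  36.68024677] bottom near [318.67582972  69.09538792] shoulder near [318.56916889  57.76625789]
0.618 cap low near [318.50334114  29.32004227] bottom near [318.66880898  63.51044297] shoulder near [318.56023295  50.9332328 ]
```

View pics/c6.png

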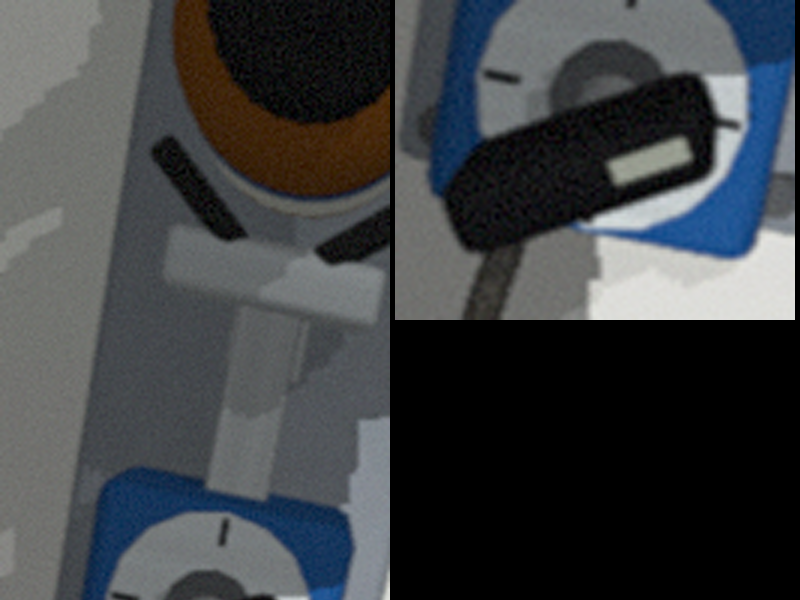

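```bash
python3 - <<'E'
from h import *
v=load('w5')
print('wing top',onplane(v,(275.7,224),.122),'dial',onplane(v,(283.5,203.5),.067),'ring',onplane(v,(282.5,201),.071))
a=onplane(v,(230+(470-395)/4,180+250/4),.122);b=onplane(v,(230+(712-395)/4,180+172/4),.122);print('edge ang',np.degrees(np.arctan2(*(b-a)[1::-1])),np.linalg.norm(b-a))
st=onplane(v,(230+(650-395)/4,180+160/4),.122);print('stroke',st)
u=(b-a)/np.linalg.norm(b-a);n=np.array([-u[1],u[0],0]);print('edge mid +5.5',(a+b)/2+n*.0055, 'dist stroke from edge',(st-a)@n)
for an in(-10.5,-11.5,-12.5): print(an,np.array([.6147,.135])-.11*np.array([np.cos(np.radians(an)),np.sin(np.radians(an))]))
E
```

```text
wing top [0.50839054 0.15683609 0.122     ] dial [0.50875666 0.15725316 0.067     ] ring [0.51106956 0.15750335 0.071     ]
edge ang -71.7919094418709 0.03276312947043062
stroke [0.51046028 0.14764201 0.122     ]
edge mid +5.5 [0.5089993  0.15708498 0.122     ] dist stroke from edge 0.003937186193658569
-10.5 [0.50654196 0.15504591]
-11.5 [0.50690828 0.15693047]
-12.5 [0.50730744 0.15880836]
```

Call:
jog_arm(
  increments="0 0 -1 0 0 0 0.5;0 0 -1 0 0 0 0.5;0 0 -1 0 0 0 0.5;0 0 -1 0 0 0 0.5;0 0 -1 0 0 0 0.5;0 0 -1 0 0 0 0.5;0 0 -1 0 0 0 0.5;0 0 -1 0 0 0 0.5",
)

```text
time_s: 12.35
position: [0.4914, 0.1353, 0.1904]
orientation: [-3.141, 0.0, 1.122]
wrist_force: [-0.4, -0.4, -0.2]
gripper_width: 0.044
```

Call:
jog_arm(
  increments="0 0 -1 0 0 0 0.5;0 0 -1 0 0 0 0.5;0 0 -1 0 0 0 0.5;0 0 -1 0 0 0 0.5;0 0 -1 0 0 0 0.5;0 0 -0.75 0 0 0 0.5;0 0 0 0.015 0.0225 0 0.5;0 0 0 0 0 0.02 0.5",
)

```text
time_s: 13.15
position: [0.5095, 0.1584, 0.1721]
orientation: [3.136, 0.001, 1.92]
wrist_force: [0.6, -0.4, -0.1]
gripper_width: 0.0439
```

Call:
jog_arm(
  increments="0 0 0 0 0 0 0.5;0 0 0 0 0 0 0.5;0 0 0 0 0 0 0.5",
)

```text
time_s: 13.45
position: [0.5072, 0.1569, 0.1714]
orientation: [3.141, 0.0, 1.919]
wrist_force: [1.4, -0.1, -0.3]
gripper_width: 0.0439
```

```bash
python3 - <<'E'
from h import *
from workcell import viewer,robot
v=wrist('w7'); t=viewer.snapshot('top'); s=viewer.snapshot('scene')
print('j',robot.sense()['joint_positions'].round(3),proj(v,(.508,.157,.122)))
c=np.zeros((480,800,3),np.uint8); c[:,:430]=v['img'][:,100:530]; b=cv2.resize(s['img'][180:310,380:490],None,fx=3.3,fy=3.3,interpolation=cv2.INTER_CUBIC)[:480]; c[:b.shape[0],435:435+b.shape[1]]=b; cv2.imwrite('pics/c7.png',c[:,:,::-1])
E
```

```text
t 13.45 pos [0.5072 0.1569 0.1714] ori [3.1408e+00 3.0000e-04 1.9189e+00] M [-0.079  0.104 -0.019]
j [ 0.079  0.387  1.578 -0.     1.176 -0.269] [318.41286211 262.97266613]
```

View pics/c7.png

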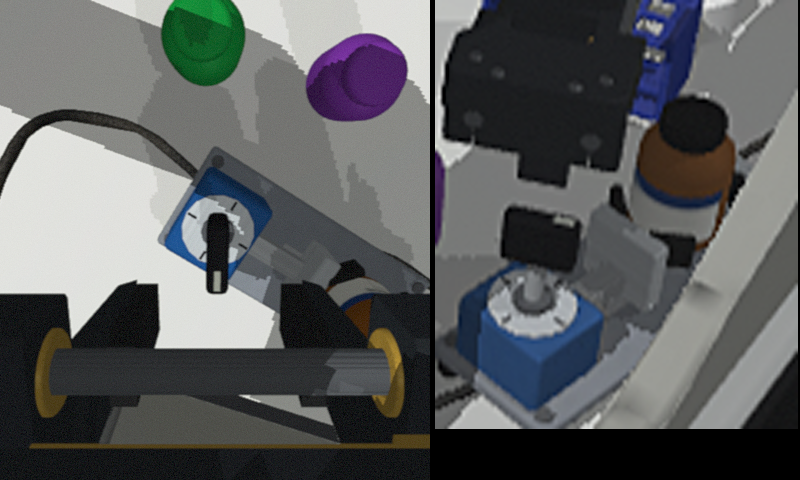

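```bash
python3 - <<'E'
from h import *
v=load('w7'); im=v['img']; b=(295,200,340,305); g=(im[b[1]:b[3],b[0]:b[2]].max(2)<42).astype(np.uint8)
n,l,st,ce=cv2.connectedComponentsWithStats(g); i=1+st[1:,4].argmax(); print(st[i]+[b[0],b[1],0,0,0],ce[i]+b[:2])
for r in(253,256): print('wing',onplane(v,(317.5,r),.122))
print('dial',onplane(v,(318,229),.067),'pred dial',proj(v,(.508,.157,.067)))
for q in((.508,.157),): 
  for sg in(-1,1): print(proj(v,np.array([*q,.122])+sg*.018*np.array([-.342,.94,0])))
E
```

```text
[ 307  214   23   79 1433] [317.25750174 249.16050244]
wing [0.50591798 0.16148862 0.122     ]
wing [0.50642009 0.16010023 0.122     ]
dial [0.50683852 0.15956758 0.067     ] pred dial [318.36650182 233.57912752]
[318.46450691 298.37290593]
[318.35882604 225.93331156]
```

The wing runs along the tool's x axis, centred between the fingers. The two views put its axis at (0.5075, 0.1575), under 1 mm from the TCP, so I'll go down and grip.

Call:
jog_arm(
  increments="0 0 0 0.0005 0 0.025 0.5;0 0 0 0 0 0.025 0.5;0 0 0 0 0 0.02 0.5;0 0 0 0 0 0.0125 0.5;0 0 0 0 0 0 0.5;0 0 0 0 0 0 0.5;0 0 0 0 0 0 0.5",
)

```text
time_s: 14.3
position: [0.5073, 0.1576, 0.0893]
orientation: [3.14, 0.001, 1.919]
wrist_force: [0.4, -0.2, 0.5]
gripper_width: 0.0441
```

Call:
jog_arm(
  increments="0 0 0 0 0 0 0.2;0 0 0 0 0 0 0.1;0 0 0 0 0 0 0;0 0 0 0 0 0 0;0 0 0 0 0 0 0;0 0 0 0 0 0 0;0 0 0 0 0 0 0;0 0 0 0 0 0 0",
)

```text
time_s: 15.1
position: [0.5061, 0.1573, 0.0883]
orientation: [-3.14, 0.0, 1.92]
wrist_force: [-4.9, -2.5, 4.4]
gripper_width: 0.0106
```

```bash
python3 - <<'E'
from workcell import robot
s=robot.sense(); print({k:s[k].round(3) if hasattr(s[k],'round') else s[k] for k in s})
E
```

```text
{'time_s': 15.1, 'joint_positions': array([ 8.000e-02,  4.930e-01,  1.663e+00, -1.000e-03,  9.880e-01,
       -2.680e-01]), 'joint_velocities': array([-0.   ,  0.   ,  0.001,  0.002, -0.   ,  0.001]), 'joint_efforts': array([ 6.4300e-01, -4.2062e+01, -2.1875e+01,  5.4200e-01, -1.1620e+00,
        1.7000e-02]), 'position': array([0.506, 0.157, 0.088]), 'orientation': array([-3.14,  0.  ,  1.92]), 'wrist_force': array([-4.862, -2.484,  4.411]), 'moment': array([-0.506,  0.815,  0.024]), 'gripper_width': 0.010585725631912925}
```

Gripped, at a width of 10.6 mm. I'll take off the 1 mm side load, then turn clockwise.

Call:
jog_arm(
  increments="0 0 0 0 -0.001 0 0;0 0 0.5 0 0 0 0;0 0 0.8 0 0 0 0;0 0 0.8 0 0 0 0;0 0 0.8 0 0 0 0;0 0 0.8 0 0 0 0;0 0 0.8 0 0 0 0;0 0 0 0 0 0 0",
)

```text
time_s: 15.9
position: [0.5058, 0.1573, 0.0883]
orientation: [3.141, -0.0, 1.29]
wrist_force: [-1.3, 0.5, 1.8]
gripper_width: 0.0107
```

```bash
cat > st.py <<'E'
from workcell import robot
import numpy as np
s=robot.sense(); print(s['time_s'],s['position'].round(4),'yaw',np.degrees(s['orientation'][2]).round(2),'F',s['wrist_force'].round(2),'M',s['moment'].round(3),'j6',s['joint_positions'][5].round(3),'eff6',s['joint_efforts'][5].round(3),s['gripper_width'].round(4))
E
python3 st.py
```

```text
Traceback (most recent call last):
  File "st.py", line 3, in <module>
    s=robot.sense(); print(s['time_s'],s['position'].round(4),'yaw',np.degrees(s['orientation'][2]).round(2),'F',s['wrist_force'].round(2),'M',s['moment'].round(3),'j6',s['joint_positions'][5].round(3),'eff6',s['joint_efforts'][5].round(3),s['gripper_width'].round(4))
                                                                                                                                                                                                                                                ^^^^^^^^^^^^^^^^^^^^^^^^
AttributeError: 'float' object has no attribute 'round'
```

Call:
jog_arm(
  increments="0 0 0.8 0 0 0 0;0 0 0.8 0 0 0 0;0 0 0.8 0 0 0 0;0 0 0.8 0 0 0 0;0 0 0.8 0 0 0 0;0 0 0.8 0 0 0 0;0 0 0.8 0 0 0 0;0 0 0 0 0 0 0",
)

```text
time_s: 16.7
position: [0.5055, 0.1575, 0.0883]
orientation: [-3.141, 0.0, 0.511]
wrist_force: [-3.7, 1.0, 2.7]
gripper_width: 0.0107
```

```bash
sed -i "s/s\['gripper_width'\].round(4)/round(s['gripper_width'],4)/" st.py; python3 st.py; python3 - <<'E'
from h import *
from workcell import viewer
s=viewer.snapshot('scene'); v=wrist('w8')
c=np.zeros((480,800,3),np.uint8); c[:,:430]=v['img'][:,100:530]; b=cv2.resize(s['img'][180:310,380:490],None,fx=3.3,fy=3.3,interpolation=cv2.INTER_CUBIC)[:480]; c[:b.shape[0],435:435+b.shape[1]]=b; cv2.imwrite('pics/c8.png',c[:,:,::-1])
E
```

```text
16.7 [0.5055 0.1575 0.0883] yaw 29.26 F [-3.72  0.98  2.75] M [ 0.201  0.737 -0.023] j6 1.14 eff6 1.117 0.0107
t 16.75 pos [0.5055 0.1575 0.0883] ori [-3.1409e+00  3.0000e-04  5.1350e-01] M [ 0.248  0.779 -0.02 ]
```

View pics/c8.png

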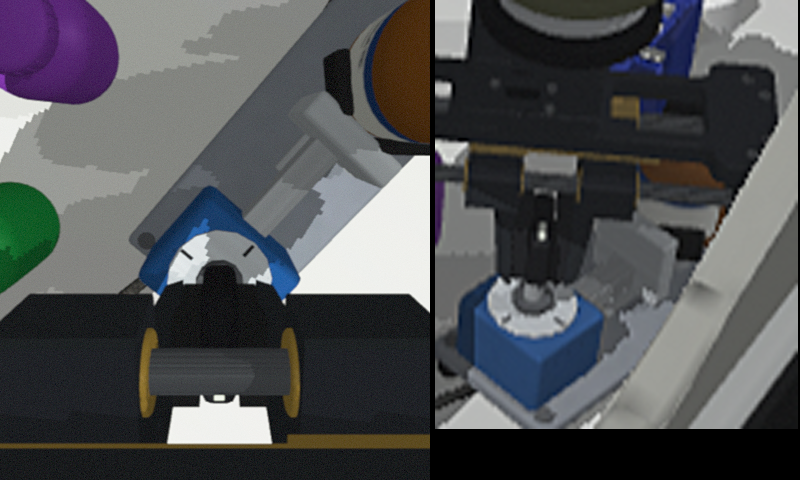

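The wing is turning with the gripper (81° so far). The jaw has reached the bottle, which is upright. I'll continue and watch the yaw and the z moment for the stop.

Call:
jog_arm(
  increments="0 0 0.8 0 0 0 0;0 0 0.8 0 0 0 0;0 0 0.8 0 0 0 0;0 0 0.8 0 0 0 0;0 0 0.6 0 0 0 0;0 0 0 0 0 0 0",
)

```text
time_s: 17.4
position: [0.5054, 0.1578, 0.0883]
orientation: [-3.141, 0.001, -0.02]
wrist_force: [-4.2, 4.0, 4.9]
gripper_width: 0.0105
```

```bash
python3 st.py
```

```text
17.4 [0.5054 0.1578 0.0883] yaw -1.14 F [-4.19  3.99  4.92] M [ 0.613  0.787 -0.027] j6 1.671 eff6 0.731 0.0105
```

Call:
jog_arm(
  increments="0 0 0.5 0 0 0 0;0 0 0.5 0 0 0 0;0 0 0 0 0 0 0;0 0 0 0 0 0 0",
)

```text
time_s: 17.8
position: [0.5054, 0.1579, 0.0883]
orientation: [-3.141, 0.001, -0.157]
wrist_force: [-4.7, 4.8, 5.0]
gripper_width: 0.0107
```

```bash
python3 st.py
```

```text
17.8 [0.5054 0.1579 0.0883] yaw -9.01 F [-4.69  4.81  5.01] M [ 0.654  0.837 -0.009] j6 1.808 eff6 0.009 0.0107
```

Call:
jog_arm(
  increments="0 0 0.5 0 0 0 0;0 0 0.5 0 0 0 0;0 0 0 0 0 0 0",
)

```text
time_s: 18.1
position: [0.5054, 0.1579, 0.0883]
orientation: [-3.141, 0.001, -0.299]
wrist_force: [-3.8, 4.8, 3.9]
gripper_width: 0.0108
```

```bash
python3 st.py
```

```text
18.1 [0.5054 0.1579 0.0883] yaw -17.12 F [-3.79  4.85  3.86] M [ 0.801  0.795 -0.045] j6 1.95 eff6 0.584 0.0108
```

Call:
jog_arm(
  increments="0 0 0.5 0 0 0 0;0 0 0.5 0 0 0 0;0 0 0 0 0 0 0",
)

```text
time_s: 18.4
position: [0.5055, 0.158, 0.0883]
orientation: [-3.141, 0.001, -0.438]
wrist_force: [-4.2, 5.1, 3.9]
gripper_width: 0.0107
```

```bash
python3 st.py
```

```text
18.4 [0.5055 0.158  0.0883] yaw -25.12 F [-4.21  5.11  3.89] M [ 0.849  0.8   -0.028] j6 2.089 eff6 0.584 0.0107
```

Call:
jog_arm(
  increments="0 0 0.5 0 0 0 0;0 0 0 0 0 0 0;0 0 0 0 0 0 0",
)

```text
time_s: 18.7
position: [0.5055, 0.158, 0.0883]
orientation: [-3.141, 0.001, -0.506]
wrist_force: [-4.4, 5.5, 4.1]
gripper_width: 0.0108
```

```bash
python3 st.py
```

```text
18.7 [0.5055 0.158  0.0883] yaw -29.02 F [-4.42  5.53  4.14] M [ 0.852  0.769 -0.072] j6 2.157 eff6 0.008 0.0108
```

Call:
jog_arm(
  increments="0 0 0.5 0 0 0 0;0 0 0 0 0 0 0;0 0 0 0 0 0 0",
)

```text
time_s: 19.0
position: [0.5055, 0.158, 0.0883]
orientation: [-3.141, 0.001, -0.576]
wrist_force: [-3.5, 4.2, 3.0]
gripper_width: 0.0105
```

```bash
python3 st.py
```

```text
19.0 [0.5055 0.158  0.0883] yaw -33.02 F [-3.53  4.17  2.96] M [ 0.954  0.717 -0.061] j6 2.227 eff6 0.008 0.0105
```

Call:
jog_arm(
  increments="0 0 0.5 0 0 0 0;0 0 0 0 0 0 0;0 0 0 0 0 0 0",
)

```text
time_s: 19.3
position: [0.5055, 0.1581, 0.0883]
orientation: [-3.141, 0.001, -0.646]
wrist_force: [-3.3, 5.6, 3.2]
gripper_width: 0.0109
```

```bash
python3 st.py
```

```text
19.3 [0.5055 0.1581 0.0883] yaw -37.01 F [-3.26  5.64  3.23] M [ 0.986  0.69  -0.026] j6 2.297 eff6 0.007 0.0109
```

Call:
jog_arm(
  increments="0 0 0.5 0 0 0 0;0 0 0 0 0 0 0;0 0 0 0 0 0 0",
)

```text
time_s: 19.6
position: [0.5056, 0.158, 0.0883]
orientation: [-3.141, 0.001, -0.715]
wrist_force: [-2.5, 5.6, 3.2]
gripper_width: 0.0111
```

```bash
python3 st.py
```

```text
19.6 [0.5056 0.158  0.0883] yaw -40.94 F [-2.46  5.63  3.16] M [0.891 0.574 0.536] j6 2.366 eff6 0.558 0.0111
```

The z moment jumped to 0.54 N m, so the screw is at its stop. A small extra push will confirm it.

Call:
jog_arm(
  increments="0 0 0.3 0 0 0 0;0 0 0 0 0 0 0;0 0 0 0 0 0 0",
)

```text
time_s: 19.9
position: [0.5057, 0.1579, 0.0883]
orientation: [-3.141, 0.0, -0.756]
wrist_force: [-2.5, 5.1, 3.2]
gripper_width: 0.0113
```

```bash
python3 st.py; python3 - <<'E'
from h import *
from workcell import viewer
s=viewer.snapshot('scene'); pickle.dump(s,open('scene9.pkl','wb')); wrist('w9')
E
```

```text
19.9 [0.5057 0.1579 0.0883] yaw -43.34 F [-2.52  5.12  3.23] M [0.784 0.519 0.473] j6 2.408 eff6 0.534 0.0113
t 19.95 pos [0.5057 0.1579 0.0883] ori [-3.1408e+00  3.0000e-04 -7.5640e-01] M [0.76  0.547 0.536]
```

Yaw crept to -43.3° while the moment stayed at 0.5 N m, so it is hard on the stop and the wing is yielding slightly in the pads. Seat is at a yaw of about -39°. I'll back off to a yaw of about +51°.

Call:
jog_arm(
  increments="0 0 -0.4 0 0 0 0;0 0 -0.6 0 0 0 0;0 0 -0.8 0 0 0 0;0 0 -0.8 0 0 0 0;0 0 -0.8 0 0 0 0;0 0 -0.8 0 0 0 0;0 0 -0.8 0 0 0 0;0 0 -0.8 0 0 0 0",
)

```text
time_s: 20.8
position: [0.5058, 0.1577, 0.0883]
orientation: [-3.141, -0.0, 0.057]
wrist_force: [-2.5, 3.5, 3.0]
gripper_width: 0.011
```

Call:
jog_arm(
  increments="0 0 -0.8 0 0 0 0;0 0 -0.8 0 0 0 0;0 0 -0.8 0 0 0 0;0 0 -0.8 0 0 0 0;0 0 -0.8 0 0 0 0;0 0 -0.8 0 0 0 0;0 0 -0.4 0 0 0 0;0 0 0 0 0 0 0",
)

```text
time_s: 21.6
position: [0.5058, 0.1576, 0.0883]
orientation: [-3.141, -0.001, 0.778]
wrist_force: [-2.8, 3.7, 2.3]
gripper_width: 0.0107
```

Call:
jog_arm(
  increments="0 0 0 0 0 0 0;0 0 0 0 0 0 0;0 0 0 0 0 0 0",
)

```text
time_s: 21.9
position: [0.5058, 0.1576, 0.0883]
orientation: [-3.141, -0.001, 0.774]
wrist_force: [-0.7, 5.3, 2.3]
gripper_width: 0.0105
```

```bash
python3 st.py
```

```text
21.9 [0.5058 0.1576 0.0883] yaw 44.37 F [-0.72  5.33  2.31] M [0.791 0.388 0.014] j6 0.876 eff6 0.04 0.0105
```

Call:
jog_arm(
  increments="0 0 -0.4 0 0 0 0;0 0 -0.4 0 0 0 0;0 0 0 0 0 0 0;0 0 0 0 0 0 0;0 0 0 0 0 0 0;0 0 0 0 0 0 0;0 0 0 0 0 0 0",
)

```text
time_s: 22.6
position: [0.5058, 0.1576, 0.0883]
orientation: [-3.141, -0.001, 0.886]
wrist_force: [-1.5, 4.2, 2.8]
gripper_width: 0.0108
```

```bash
python3 st.py; python3 - <<'E'
from h import *
from workcell import viewer
s=viewer.snapshot('scene'); t=viewer.snapshot('top'); v=wrist('w10'); w9=load('w9')
c=np.zeros((600,800,3),np.uint8); c[:340,:400]=v['img'][140:480,100:500]; 
c[:260,400:]=w9['img'][180:440,100:500]
b=cv2.resize(s['img'][180:310,380:490],None,fx=2.6,fy=2.6,interpolation=cv2.INTER_CUBIC); c[262:600,405:691]=b
b=cv2.resize(load('scene9')['img'][190:290,380:490],None,fx=2.5,fy=2.5,interpolation=cv2.INTER_CUBIC); c[345:595,0:275]=b
cv2.imwrite('pics/c10.png',c[:,:,::-1])
# untouched bottles: compare against first pictures
s0,t0=load('scene')['img'],load('top')['img']
for n,a,q,bx in(('yellow',t0,t['img'],(280,232,316,270)),('red',t0,t['img'],(228,278,270,320)),('dropper',t0,t['img'],(264,326,290,350)),('dropper s',s0,s['img'],(198,274,228,328)),('yellow s',s0,s['img'],(276,224,314,278)),('red s',s0,s['img'],(198,226,244,290))):
    tm=a[bx[1]:bx[3],bx[0]:bx[2]]; r=cv2.matchTemplate(q[bx[1]-15:bx[3]+15,bx[0]-15:bx[2]+15],tm,cv2.TM_CCOEFF_NORMED); m=cv2.minMaxLoc(r); print(n,round(m[1],2),np.array(m[3])-15)
E
```

```text
22.6 [0.5058 0.1576 0.0883] yaw 50.77 F [-1.46  4.22  2.84] M [0.75  0.395 0.047] j6 0.765 eff6 0.04 0.0108
t 22.7 pos [0.5058 0.1576 0.0883] ori [-3.1414e+00 -7.0000e-04  8.8610e-01] M [0.713 0.397 0.027]
yellow 0.59 [0 0]
red 0.79 [0 0]
dropper 0.99 [0 0]
dropper s 0.93 [0 0]
yellow s 0.7 [0 0]
red s 0.87 [0 0]
```

View pics/c10.png

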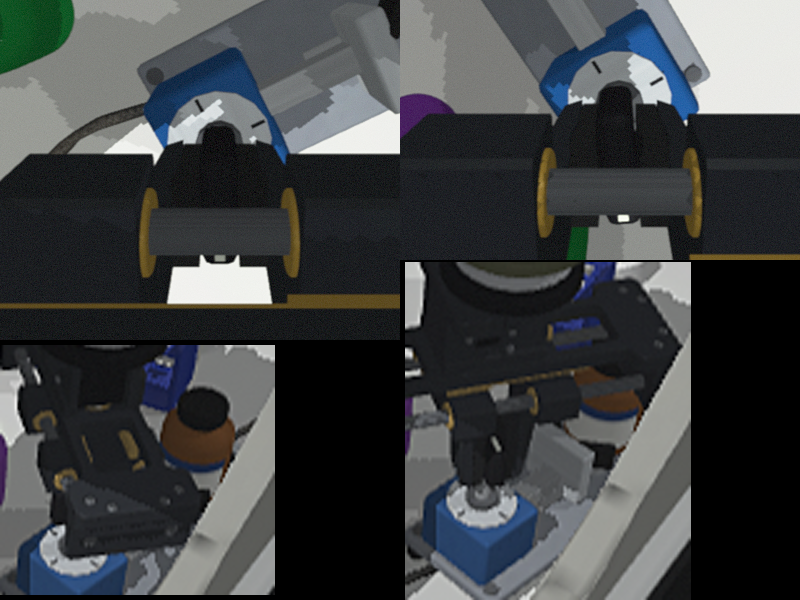

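At the seat (right and lower left) the wing is in line with the fingers and the bottle is upright. After the back-off (upper left, lower right) the fingers still grip the wing with its white stroke between the pads, and the bottle stands free. Handing in.

```bash
python3 -c "
from workcell import robot
robot.job_done()"; python3 st.py
```

```text
the job is handed in; nothing more can be done
the job is handed in; nothing more can be done
```

I stood the amber bottle on the pedestal and let go. I then turned the thumbscrew about 149° clockwise until it seated, backed it off a quarter turn, and handed the job in still gripping the wing. This took about 23 s.

- **Bottle:** after release the wrist camera put it about 2 mm from the pedestal centre. It was upright at the seat and still standing after the back-off. By then the gripper partly hid it, so I did not measure its final position; from the 6 mm of play it should be about 6 mm off centre.
- **Seat:** the twist on the wrist jumped from about 0.03 to 0.54 N m at a yaw between -37° and -41°. An extra 2.4° of turn gave no more twist, because the wing gave slightly in the pads at the stop. The implied start angle is about 1.0 rad, which fits the stated 0.8 to 1.4.
- **Hold:** the final yaw was 50.8°, about 90° back from the seat estimate of -39°, good to about 2°. The finger opening was 10.8 mm with the wing aligned, and the twist was near zero.
- **Other things:** image matching found no shift for the dropper, red-cap or yellow-cap bottles. The yellow-cap matches were weak (0.59 and 0.70), which I put down to changed shadows or the arm in view and did not check further.
- **Disagreement:** the fixed and wrist cameras differed by up to about 6 mm on the thumbscrew axis. I used a value combined from two wrist views, and the grip needed about 1 mm of correction.

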